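# Load the sample carriage and dust it with the spray can

## Task

Dust the two bare aluminium samples before they go to the microscope: set each one upright in the pocket of its own shape in the sliding carriage, then push the loaded carriage fully home against its stop, under the spray can's nozzle tube. Only then press the cap of the fixed spray can all the way down and let it spring back up. Leave the loaded carriage at home, and leave the other things on the bench where they are.

Things in the scene. Friction and masses are not known exactly. Their poses are not given: they have to be found in the camera images.
- t_sample: Loose bare aluminium T-section: foot 90 x 40 mm and 16 mm high, with an upright web 70 mm long (x) and 20 mm thick (y) standing centred on it, 60 mm high in all, about 0.3 kg. Origin: centre of the underside; x along its length, y across the web, z up. It starts standing on the bench; grip it by the web.
- hub_sample: Loose bare aluminium flanged hub: round flange 64 mm in diameter and 14 mm high, with a round hub 34 mm in diameter standing on it, 56 mm high in all, about 0.24 kg. Origin: centre of the underside, z up. It starts standing on the bench; grip it by the hub.
- station: Fixed dusting station: grey base plate 150 x 330 x 12 mm with two rails along its y and a fixed white spray can (66 mm in diameter, shoulder 174 mm above the bench), can axis at (125, -85) mm in this frame. Origin: on the bench under the middle of the rails; x away from the robot, y along the rails, z up. The carriage's stop is at the -y end, its top 36 mm above the bench.
- carriage (a joint): Travel of the dark grey plastic carriage along the rails towards the station's -y: 0 = fully out (loading end, +y), 0.15 m = fully home against the stop. It starts near 0. The carriage is 115 mm (x) by 170 mm (y), its top face 36 mm above the bench; friction about 3 N; it stays where it is left.
- slot_pocket (a point): Centre of the floor of the carriage's rectangular pocket, 24 mm above the bench. The pocket is 98 mm along the station's x and 48 mm along its y, 12 mm deep. Its axes are the station's.
- round_pocket (a point): Centre of the floor of the carriage's round pocket, 24 mm above the bench. The pocket is 72 mm in diameter and 12 mm deep. Its centre lies 68 mm from slot_pocket towards the station's +y.
- push_tab (a point): Middle of the top edge of the upright steel tab at the carriage's +y end, 88 mm above the bench. The tab is 44 mm wide (station's x), 10 mm thick (y) and rises 52 mm above the carriage's top face.
- cap (a joint): How far the spray can's cap is pressed down: 0 = up, 0.010 m = fully down. A spring pushes it up: 3 N to start it moving, 9 N fully down.
- cap_top (a point): Centre of the flat top of the spray can's white round cap, 209 mm above the bench when up. The cap is 36 mm in diameter and 21 mm high. A thin nozzle tube leaves its side below the top, towards the station's -x, and bends down to 158 mm above the bench over the home place.
- blower: Bystander: dark teal rubber blower bulb 56 mm in diameter, spout up, 80 mm high. Origin: centre of the underside.
- dropper: Bystander: amber dropper bottle 38 mm in diameter, 85 mm high. Origin: centre of the underside.
- slide_box: Bystander: flat white and grey slide box 86 x 61 x 33 mm. Origin: centre of the underside.
- tweezers: Bystander: steel tweezers lying flat, 125 mm long, 6 mm high. Origin: middle of the underside.
- mouse: Bystander: black computer mouse 105 x 60 x 35 mm on a mouse pad. Origin: centre of the underside.
- pen_cup: Bystander: dark pen cup 80 mm in diameter, 95 mm high, its pens up to 150 mm. Origin: centre of the underside.
- stapler: Bystander: red and black stapler 140 x 34 x 52 mm. Origin: centre of the underside.
Things that resemble listed ones, but are neither listed nor needed, are in the scene too. Leave any green, purple or yellow look-alike of the t_sample alone.

How it is judged:
On the way, in this order (a step that is already met when the one before it is completed fails the run):
1. one of the samples stands in its own pocket (((horizontal distance between t_sample and slot_pocket below 0.0075 m and z of t_sample in the frame of slot_pocket between -0.004 and 0.004 m and angle between t_sample's own z axis and vertical below 0.08 rad) or (horizontal distance between hub_sample and round_pocket below 0.0075 m and z of hub_sample in the frame of round_pocket between -0.004 and 0.004 m and angle between hub_sample's own z axis and vertical below 0.08 rad))), for 0.2 s.
2. both samples stand in their own pockets (horizontal distance between t_sample and slot_pocket below 0.0075 m and z of t_sample in the frame of slot_pocket between -0.004 and 0.004 m and angle between each of t_sample, hub_sample's own z axis and vertical below 0.08 rad and horizontal distance between hub_sample and round_pocket below 0.0075 m and z of hub_sample in the frame of round_pocket between -0.004 and 0.004 m), for 0.2 s.
3. the loaded carriage is fully home (all of step 2 and value of joint carriage above 0.144 m), for 0.2 s.
4. the cap is pressed all the way down (all of step 3 and value of joint cap above 0.008 m), for 0.05 s.
5. the cap has sprung back up (all of step 3 and value of joint cap below 0.002 m), for 0.2 s.
At the end, for the whole second after the job is handed in: Both samples stand at rest in their own pockets (centre within 7.5 mm, underside within 4 mm of the pocket floor, tilt under 0.08 rad), the carriage is home (joint over 0.144 m), and the cap is up (joint under 0.002 m) after having been pressed past 8 mm (all of step 5 and linear speed of each of t_sample, hub_sample below 0.02 m/s and angular speed of each of t_sample, hub_sample below 0.2 rad/s); the robot touches nothing.
It fails at once if the cap is pressed (past 5 mm) before both samples are in their pockets and the carriage is home (value of joint cap above 0.005 m and not ((horizontal distance between t_sample and slot_pocket below 0.0075 m and z of t_sample in the frame of slot_pocket between -0.004 and 0.004 m and angle between t_sample's own z axis and vertical below 0.08 rad) and (horizontal distance between hub_sample and round_pocket below 0.0075 m and z of hub_sample in the frame of round_pocket between -0.004 and 0.004 m and angle between hub_sample's own z axis and vertical below 0.08 rad) and value of joint carriage above 0.144 m)).
It fails at once if a bystander is moved by more than 25 mm (distance of any of blower, dropper, slide_box, tweezers, mouse, pen_cup, stapler from where it was at the start of the episode above 0.025 m).
It also fails if it takes over 72 s, if anything falls off the work surface, if the arm or the gripper's body presses on something with over 40 N, if the wrist force passes 120 N, or if a joint passes its speed limit or range.

## Robot

A 7-joint arm with a two-finger parallel gripper is mounted at the origin on the work surface. World frame = base frame: x ahead of the robot, y to its left, z up, the work surface at z = 0. Lengths are in m, angles in rad, forces in N, time in s.
With the tool pointing down it reaches from about 0.425 to 0.925 m from the base axis. Payload 6.8 kg.
Tool frame: the origin (TCP) lies at the very end of the fingers, on their centre line; the grasp point (between the pads) lies 19 mm behind it (robot.hold_point_z is the distance from the TCP to the grasp point, in m); z points along the fingers, y is the line along which they close (so a half turn about z gives the same grasp; the last joint's range is limited). The gripper opens to 85 mm and grips with 20 to 120 N. Pads are 22 mm wide; open, the fingers measure 114 mm over their backs; the gripper's body (76 mm by 85 mm) begins 54 mm behind the grasp point. The pads swing forward as they close: fully open they stand 13 mm farther back than shut.
Start: joints at [-1.218, 0.477, 0.022, 1.555, -0.011, 1.109, -0.083], TCP at [0.3, 0.605, 0.231] pointing down, gripper open.
Joint ranges: [-2.96, 2.96], [-0.34, 2.1], [-1.41, 1.46], [0.24, 2.44], [-1.37, 4.51], [0.17, 1.92], [-2.96, 2.96]. Speed limits (rad/s): [2.39, 2.39, 3.14, 3.14, 3.14, 3.14, 3.14].

## Interface

Orientations are given as a unit quaternion [w, x, y, z].
In Python, from rig import robot, viewer gives the robot as it stands.
- The arm moves only by the tool step_arm, never from a script. Its argument "moves" is a list of rows, each a list of 3 entries, a list of its own where there are three numbers: the shift along the world's x, y, z in cm, then the turn, a rotation vector about the world's x, y, z in degrees, then the opening, from 0 (shut) to 1 (fully open). In form: [[[x, y, z], [rx, ry, rz], fingers], ...]. A call has 1 to 8 rows; each row is the pose to reach, as a shift and turn from the pose commanded when the call began; what a row does not reach only later rows make up. A row lasts 1/8 s, in which the tool goes at most 62.5 mm and 10.7 degrees, less where a joint would pass 70% of its speed; a pose out of reach is approached as far as the arm can. A call with a gripper value outside its range is refused whole. The fingers move at their own pace and stop on an object; "force" is the grip in N (left out, the last holds). Time passes only in rows, so rows that repeat a pose let the fingers close. It gives the time, the measured TCP pose, the force, the opening and the grip force at its end, in the units of the state.
- robot.get_obs(): the state, without advancing time (a new reading comes with each control period).
- viewer.grab_frame(name): name is "side" or "top"; returns a dict with "color" (480x640x3 uint8, red, green, blue), "depth" (480x640 float32, m along the optical axis (not along the pixel's ray), 0 where there is no reading), "K" (3x3 intrinsics, pixels), "distortion" ([k1, k2, p1, p2, k3] as OpenCV has them; the pictures are not rectified), "pose" (4x4, takes a point from camera to world coordinates). Camera axes: x right, y down, z forward; pixel columns grow to the right and rows downward; lengths in m; the calibration is good to about 2 mm. A picture is of the moment at which its call begins.
- robot.hand_in(): hands the job in; it is judged then, once.
The state is a dict: "clock": time; "joints": joint angles; "qvel": joint speeds; "joint_torque": joint torques, N m; "tool_pos": TCP position; "tool_rot": TCP orientation; "ft_force": force on the tool from outside, world axes, zero at the start; "wrist_torque": the same for the moment, N m; "finger_gap": opening from 0.0 (shut) to 1.0 (fully open); "grasp_force": force on a finger pad.
Only numpy, scipy, OpenCV 4.12 (cv2) and the standard library are available. Lean on these libraries where they do the work, as an engineer would, in place of code of your own. Each camera call takes 0.05 s, during which the arm holds its last target. There are 200 camera calls.

## Working session

There is one attempt and no reset: what is moved stays moved. The work goes in short steps, Python scripts to look and compute and a tool call to move; the robot and the scene stay as the last step left them, time stands still between calls to the robot, and variables do not carry over. Pictures are saved under pics/ and viewed, at most 10 in all, crops included, and the job is handed in when it is done.

Besides the shell and the picture viewer there is one more tool, called as a command line: name --argument value ..., lists and objects as JSON in quotes. step_arm: Moves the arm, as the interface text tells. Its arguments: {"type":"object","properties":{"moves":{"type":"array","items":{"type":"array"}},"force":{"type":"number"}},"required":["moves"]}

```bash
mkdir -p pics; ls
cat > h.py <<'E'
import numpy as np, cv2, pickle
from rig import robot, viewer
def grab(n,tag):
    f=viewer.grab_frame(n); pickle.dump(f,open(f'{n}_{tag}.pkl','wb'))
    cv2.imwrite(f'pics/{n}_{tag}.png',f['color'][:,:,::-1]); return f
def load(n,tag): return pickle.load(open(f'{n}_{tag}.pkl','rb'))
def rays(f,px):
    u=cv2.undistortPoints(np.float64(px).reshape(-1,1,2),np.float64(f['K']),np.float64(f['distortion'])).reshape(-1,2)
    d=np.c_[u,np.ones(len(u))]@f['pose'][:3,:3].T
    return f['pose'][:3,3],d
def plane(f,px,z):
    o,d=rays(f,px); return o+d*((z-o[2])/d[:,2:3])
def cloud(f):
    v,u=np.mgrid[:480,:640]
    o,d=rays(f,np.c_[u.ravel(),v.ravel()]); return (o+d*f['depth'].reshape(-1,1)).reshape(480,640,3)
E
python3 - <<'E'
from h import *
for n in('top','side'):
    f=grab(n,'a'); print(n,f['pose'].round(3).tolist(),f['K'].round(1).tolist())
o=robot.get_obs(); print(o)
E
```

```text
pics
top [[-0.01, -0.99, 0.138, 0.33], [-1.0, 0.012, 0.013, 0.006], [-0.014, -0.137, -0.99, 1.371], [0.0, 0.0, 0.0, 1.0]] [[499.5, 0.0, 319.3], [0.0, 499.5, 237.0], [0.0, 0.0, 1.0]]
side [[0.914, -0.246, 0.323, 0.128], [-0.406, -0.571, 0.714, -0.794], [0.009, -0.783, -0.622, 0.854], [0.0, 0.0, 0.0, 1.0]] [[484.2, 0.0, 324.6], [0.0, 484.2, 246.0], [0.0, 0.0, 1.0]]
{'clock': 0.1, 'joints': array([-1.2181313 ,  0.47775635,  0.02233651,  1.55632859, -0.0115002 ,
        1.1093219 , -0.08310922]), 'qvel': array([ 6.99806702e-05, -8.82665918e-04,  9.77151524e-04, -5.00837163e-03,
       -2.33587260e-04, -2.62452850e-03,  7.72657863e-04]), 'joint_torque': array([ 4.82171512e-03, -5.97763681e+01,  1.61390103e+00, -2.81956208e+01,
        1.27660541e-02,  5.10145153e-03,  1.45474485e-05]), 'tool_pos': array([0.29989729, 0.6041265 , 0.23040686]), 'tool_rot': array([-1.33178266e-04,  2.28341869e-01,  9.73580649e-01, -8.32469346e-04]), 'ft_force': array([0.4736699 , 0.06285718, 0.51658964]), 'wrist_torque': array([ 0.01882468,  0.02319181, -0.05315021]), 'grasp_force': 0.0, 'finger_gap': 0.9977339204968976}
```

View pics/top_a.png

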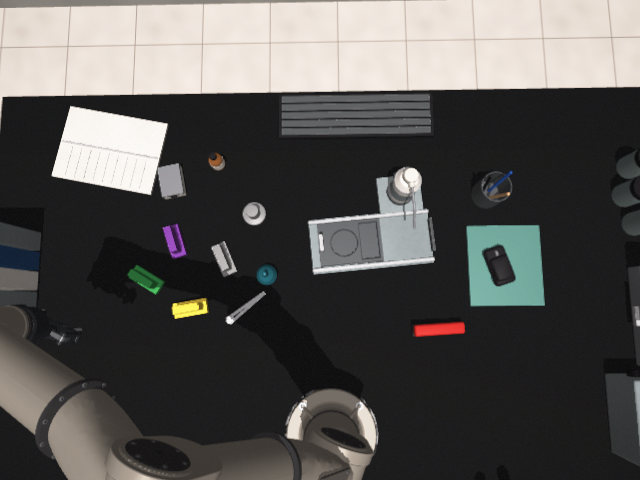

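View pics/side_a.png

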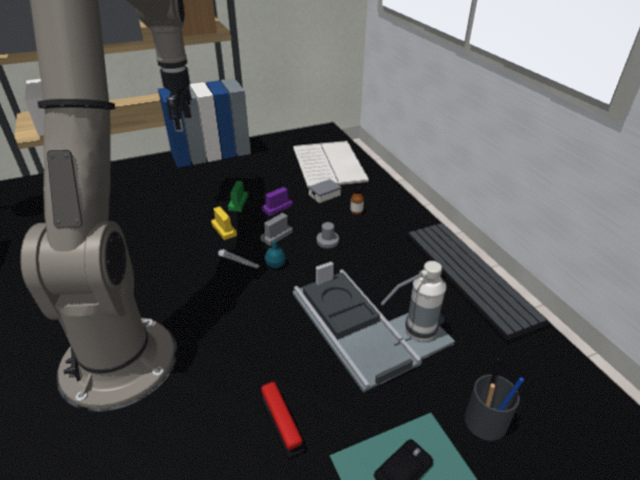

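The top view shows the grey T at (223,259), with purple (174,241), green (146,279) and yellow (190,308) look-alikes. The bare-grey T is the target because it is uncoloured aluminium. The hub is at (254,213), the carriage at (345,242) with its tab at (321,242), and the cap at (410,176). In the side view the grey T is at (277,230).

Run:
```python
from h import *
f=load('top','a'); C=cloud(f); hsv=cv2.cvtColor(f['color'],cv2.COLOR_RGB2HSV)
cv2.imwrite('pics/crop1.png',cv2.resize(f['color'][150:290,195:445,::-1],(800,448),interpolation=cv2.INTER_CUBIC))
def blob(box,zlo,zhi,zt,name,extra=None):
    x0,y0,x1,y1=box; m=np.zeros((480,640),np.uint8)
    s=C[y0:y1,x0:x1,2]; m[y0:y1,x0:x1]=((s>zlo)&(s<zhi))*255
    n,l,st,ct=cv2.connectedComponentsWithStats(m)
    if n<2: print(name,'none');return
    k=1+np.argmax(st[1:,4]); c=max(cv2.findContours((l==k).astype(np.uint8),0,1)[0],key=cv2.contourArea)
    P=plane(f,c.reshape(-1,2),zt); r=cv2.minAreaRect((P[:,:2]*1000).astype(np.float32))
    med=np.median(C[l==k],0)
    print(name,'n',st[k,4],'rect mm',np.round(r[0],1),np.round(r[1],1),round(r[2],1),'median',med.round(4),'centroid',plane(f,ct[k],zt).round(4))
blob((205,235,240,282),.045,.07,.06,'Tweb'); blob((205,235,240,282),.008,.07,.016,'Tall')
blob((240,195,270,228),.045,.07,.056,'hub'); blob((240,195,270,228),.006,.03,.014,'flange')
blob((305,225,335,262),.07,.1,.088,'tab')
blob((310,200,385,275),.030,.042,.036,'carriage')
blob((385,160,430,200),.20,.22,.209,'cap')
blob((370,190,425,232),.14,.207,.19,'tube')
for p in [(254,211),(223,258),(321,242),(343,242),(370,240),(410,176),(400,240)]: print(p,C[p[1],p[0]].round(4))
```

```text
Tweb n 218 rect mm [460.6 283.9] [71.5 21.9] 23.2 median [0.4602 0.2839 0.0589] centroid [[0.4602 0.2839 0.06  ]]
Tall n 486 rect mm [460.7 284.6] [90.8 40.8] 22.6 median [0.4581 0.2804 0.0305] centroid [[0.4605 0.2846 0.016 ]]
hub n 130 rect mm [585.5 203. ] [32.9 32.3] 0.4 median [0.5858 0.2034 0.055 ] centroid [[0.5855 0.2033 0.056 ]]
flange n 264 rect mm [585.3 203.7] [62. 61.] 0.3 median [0.5788 0.1972 0.014 ] centroid [[0.5823 0.2009 0.014 ]]
tab n 66 rect mm [492.8  18.5] [42.6  9.7] 5.7 median [0.493  0.0185 0.0872] centroid [[0.4928 0.0184 0.088 ]]
carriage n 1385 rect mm [500.5 -58.7] [115.2 169.9] 5.1 median [ 0.4976 -0.0394  0.0352] centroid [[ 0.4985 -0.0464  0.036 ]]
cap n 197 rect mm [ 632.2 -198.7] [33.3 46.6] 88.1 median [ 0.636  -0.1989  0.2071] centroid [[ 0.6347 -0.1988  0.209 ]]
tube n 169 rect mm [ 559.9 -190.7] [48.1 92.8] 89.2 median [ 0.5871 -0.2048  0.1717] centroid [[ 0.5749 -0.1995  0.19  ]]
(254, 211) [0.5866 0.1985 0.0498]
(223, 258) [0.4599 0.2792 0.0547]
(321, 242) [0.4955 0.0185 0.0866]
(343, 242) [ 0.5031 -0.0408  0.0222]
(370, 240) [ 0.5071 -0.1138  0.0273]
(410, 176) [ 0.636  -0.1966  0.2083]
(400, 240) [ 0.5078 -0.1969  0.0143]
```

View pics/crop1.png

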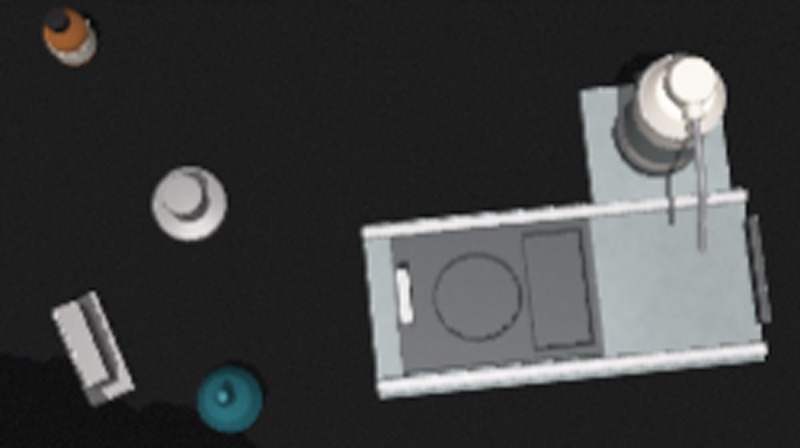

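The crop confirms it: the plain grey T is at about crop (92,348), uncoloured, with a web on its foot. The hub is at (188,203), the round pocket at (477,297) and the slot at (558,290).

Run:
```python
from h import *
f=load('top','a'); C=cloud(f)
g=cv2.cvtColor(f['color'],cv2.COLOR_RGB2GRAY)
big=cv2.resize(g,None,fx=4,fy=4,interpolation=cv2.INTER_CUBIC)
bh=cv2.morphologyEx(big,cv2.MORPH_BLACKHAT,np.ones((25,25)))
def pts(m,off): return m
for nm,(x0,y0,x1,y1) in dict(round=(328,225,357,260),slot=(357,216,383,264)).items():
    m=(bh[y0*4:y1*4,x0*4:x1*4]>15).astype(np.uint8)
    n,l,st,ct=cv2.connectedComponentsWithStats(m); k=1+np.argmax(st[1:,4])
    p=np.argwhere(l==k)[:,::-1]; px=(p+[x0*4,y0*4]+.5)/4-.5
    for z in(.036,.03):
        P=plane(f,px,z)[:,:2]*1000; r=cv2.minAreaRect(P.astype(np.float32)); c,R=cv2.minEnclosingCircle(P.astype(np.float32))
        print(nm,z,st[k,4],np.round(r[0],1),np.round(r[1],1),round(r[2],1),'circ',np.round(c,1),round(R,1))
# cap disc: white circle
m=((C[...,2]>.203)&(C[...,2]<.215)).astype(np.uint8); m[:,:385]=0;m[:,430:]=0;m[:160]=0;m[200:]=0
m=cv2.morphologyEx(m,cv2.MORPH_OPEN,cv2.getStructuringElement(2,(7,7)))
c=max(cv2.findContours(m,0,1)[0],key=cv2.contourArea); q,R=cv2.minEnclosingCircle(c); print('cap',q,R,plane(f,q,.209).round(4))
# side-view checks: cap, tab
s=load('side','a'); S=cloud(s)
for nm,zl,zh,b in(('cap',.2,.22,(400,250,460,300)),('tab',.075,.095,(305,255,345,295)),('Tweb',.05,.068,(260,210,295,245)),('hub',.05,.062,(312,218,342,250))):
    k=S[b[1]:b[3],b[0]:b[2]].reshape(-1,3); k=k[(k[:,2]>zl)&(k[:,2]<zh)]; print('side',nm,len(k),((k.max(0)+k.min(0))/2).round(4),np.median(k,0).round(4))
print('blower',C[275,267].round(3),'dropper',C[160,216].round(3),'nozzle',C[227,414].round(3))
```

```text
round 0.036 2112 [500.2 -40.3] [72.  76.7] 88.9 circ [500. -42.] 39.0
round 0.03 2112 [500.9 -40.5] [72.3 77.1] 88.9 circ [500.8 -42.2] 39.2
slot 0.036 2724 [ 506.5 -110.2] [103.9  53.5] 4.9 circ [ 506.2 -110.4] 56.9
slot 0.03 2724 [ 507.3 -110.7] [104.4  53.8] 4.9 circ [ 507. -111.] 57.1
cap (410.9645690917969, 175.01968383789062) 7.2516021728515625 [[ 0.6382 -0.1988  0.209 ]]
side cap 224 [ 0.629  -0.2011  0.2063] [ 0.6351 -0.2034  0.2082]
side tab 115 [0.495  0.0176 0.0832] [0.4933 0.0163 0.0858]
side Tweb 165 [0.4615 0.2852 0.0573] [0.4616 0.2824 0.0594]
side hub 88 [0.588  0.2043 0.0555] [0.5871 0.202  0.0559]
blower [0.413 0.161 0.06 ] dropper [0.725 0.301 0.065] nozzle [ 0.52  -0.209  0.165]
```

step_arm --moves '[[[4, -6, 0], [0, 0, 10], 1], [[8, -12, 0], [0, 0, 20], 1], [[11, -18, 0], [0, 0, 30], 1], [[14, -24, 0], [0, 0, 40], 0.7], [[16, -30, 0], [0, 0, 49.4], 0.6], [[16, -32, -3], [0, 0, 49.4], 0.6], [[16, -32, -6], [0, 0, 49.4], 0.6], [[16, -32, -6], [0, 0, 49.4], 0.6]]'

```text
clock: 1.1
tool_pos: [0.4588, 0.2831, 0.1694]
tool_rot: [-0.002, -0.199, 0.98, -0.001]
ft_force: [0.4, 0.5, -0.7]
finger_gap: 0.599
grasp_force: 0.0
```

step_arm --moves '[[[0.2, 0.1, -4], [0, 0, 0], 0.6], [[0.2, 0.1, -8], [0, 0, 0], 0.6], [[0.2, 0.1, -11.5], [0, 0, 0], 0.6], [[0.2, 0.1, -14.2], [0, 0, 0], 0.6], [[0.2, 0.1, -14.2], [0, 0, 0], 0.6]]'

```text
clock: 1.72
tool_pos: [0.4612, 0.2863, 0.0286]
tool_rot: [-0.001, -0.2, 0.98, -0.0]
ft_force: [-0.2, 0.4, 0.4]
finger_gap: 0.604
grasp_force: 0.0
```

step_arm --force 40 --moves '[[[0, 0, 0], [0, 0, 0], 0.1], [[0, 0, 0], [0, 0, 0], 0.1], [[0, 0, 0], [0, 0, 0], 0.1], [[0, 0, 0], [0, 0, 0], 0.1], [[0, 0, 0], [0, 0, 0], 0.1], [[0, 0, 0], [0, 0, 0], 0.1]]'

```text
clock: 2.48
tool_pos: [0.4632, 0.2868, 0.031]
tool_rot: [0.001, -0.199, 0.98, 0.001]
ft_force: [-0.9, 0.0, 7.4]
finger_gap: 0.226
grasp_force: 42.9
```

step_arm --moves '[[[0, 0, 3], [0, 0, 0], 0.1], [[0, 0, 7], [0, 0, 0], 0.1], [[0, 0, 11], [0, 0, 0], 0.1], [[0.6, -5, 11], [0, 0, -3], 0.1], [[1.2, -10, 11], [0, 0, -6], 0.1], [[1.8, -15, 11], [0, 0, -9], 0.1], [[2.4, -20, 11], [0, 0, -12], 0.1], [[3, -25, 11], [0, 0, -15], 0.1]]'

```text
clock: 3.48
tool_pos: [0.4917, 0.0339, 0.1396]
tool_rot: [0.0, -0.069, 0.998, 0.0]
ft_force: [0.5, 0.2, -3.0]
finger_gap: 0.223
grasp_force: 41.3
```

step_arm --moves '[[[0.6, -5, 0], [0, 0, -1.5], 0.1], [[1.2, -10, 0], [0, 0, -2.8], 0.1], [[1.6, -14.5, 0], [0, 0, -2.8], 0.1], [[1.6, -14.6, -3], [0, 0, -2.8], 0.1], [[1.6, -14.6, -3], [0, 0, -2.8], 0.1], [[1.6, -14.6, -3], [0, 0, -2.8], 0.1], [[1.6, -14.6, -3], [0, 0, -2.8], 0.1]]'

```text
clock: 4.35
tool_pos: [0.5089, -0.1096, 0.1103]
tool_rot: [0.001, -0.046, 0.999, 0.0]
ft_force: [0.2, -0.6, -2.7]
finger_gap: 0.23
grasp_force: 41.2
```

Run:
```python
from h import *
s=grab('side','b'); grab('top','b'); o=robot.get_obs(); print(o['tool_pos'],o['tool_rot'],o['finger_gap'])
cv2.imwrite('pics/side_b_c.png',cv2.resize(s['color'][190:390,250:450,::-1],(600,600),interpolation=cv2.INTER_CUBIC))
```

```text
[ 0.50868402 -0.10985235  0.11010007] [ 6.52034716e-04 -4.58866736e-02  9.98946439e-01  9.09807900e-06] 0.22657141430427893
```

View pics/side_b_c.png

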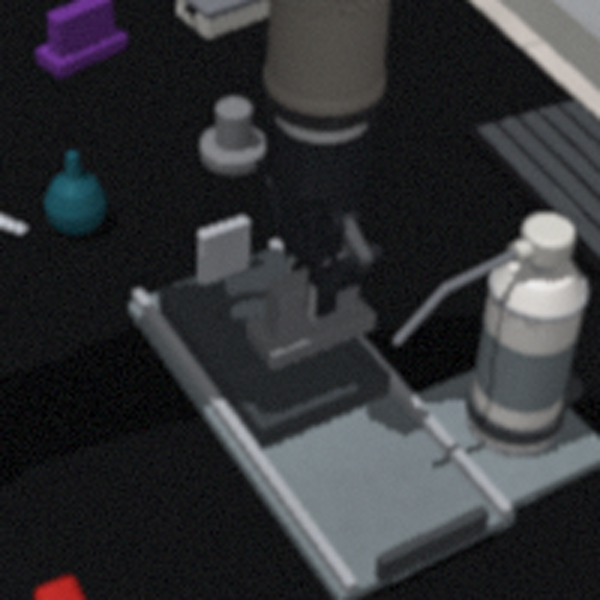

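The T hangs over the slot, with its front foot corners at crop (270,365) and (378,325), i.e. pixels (340,311.5) and (376,298).

Run:
```python
from h import *
s=load('side','b'); S=cloud(s)
k=S[255:315,320:380].reshape(-1,3); 
a=np.radians(5.1); ex=np.array([np.cos(a),np.sin(a)]); ey=np.array([-ex[1],ex[0]])
k=k[(abs(k[:,0]-.507)<.06)&(abs(k[:,1]+.11)<.04)&(k[:,2]>.07)&(k[:,2]<.125)]
d=(k[:,:2]-[.5064,-.110]); X=d@ex; Y=d@ey
for lo,hi in((.078,.094),(.09,.1),(.1,.125)):
    m=(k[:,2]>lo)&(k[:,2]<hi); print(lo,m.sum(),'x',np.percentile(X[m],[1,3,50,97,99]).round(4),'y',np.percentile(Y[m],[1,3,50,97,99]).round(4))
for z in(.079,):
    for p in([340,311.5],[376,298]):
        P=plane(s,p,z)[0,:2]-[.5064,-.110]; print((P@ex).round(4),(P@ey).round(4))
t=load('top','b');T=cloud(t); k=T[215:270,350:395].reshape(-1,3); k=k[(k[:,2]>.085)&(k[:,2]<.102)]
d=(k[:,:2]-[.5064,-.110]);X=d@ex;Y=d@ey; print('top foot',len(k),np.percentile(X,[1,3,97,99]).round(4),np.percentile(Y,[1,3,97,99]).round(4))
# pocket in side view from original
```

```text
0.078 195 x [-0.0436 -0.0432 -0.0111  0.0431  0.0461] y [-0.0224 -0.022  -0.0195  0.0131  0.0159]
0.09 305 x [-0.0431 -0.0425 -0.0092  0.0444  0.0462] y [-0.0224 -0.0219 -0.0127  0.0146  0.016 ]
0.1 201 x [-0.0336 -0.0334 -0.0142  0.0348  0.0358] y [-0.024  -0.0226 -0.0102  0.0057  0.0075]
-0.0399 -0.0159
0.0533 -0.0187Traceback (most recent call last):
  File "<stdin>", line 13, in <module>
    return _quantile_unchecked(
        a, q, axis, out, overwrite_input, method, keepdims, weights)
    return _ureduce(a,
                    func=_quantile_ureduce_func,
    ...<5 lines>...
                    overwrite_input=overwrite_input,
                    method=method)
    r = func(a, **kwargs)
    result = _quantile(arr,
                       quantiles=q,
    ...<2 lines>...
                       out=out,
                       weights=wgt)
    slices_having_nans = np.isnan(arr[-1, ...])
                                  ~~~^^^^^^^^^
IndexError: index -1 is out of bounds for axis 0 with size 0
```

step_arm --moves '[[[-0.05, 0, -2], [0, 0, 0], 0.1], [[-0.05, 0, -3.5], [0, 0, 0], 0.1], [[-0.05, 0, -4.2], [0, 0, 0], 0.1], [[-0.05, 0, -4.6], [0, 0, 0], 0.1], [[-0.05, 0, -5], [0, 0, 0], 0.1], [[-0.05, 0, -5.2], [0, 0, 0], 0.1], [[-0.05, 0, -5.2], [0, 0, 0], 0.1]]'

```text
clock: 5.32
tool_pos: [0.5077, -0.1104, 0.0573]
tool_rot: [0.0, -0.045, 0.999, 0.0]
ft_force: [0.4, 0.9, -3.2]
finger_gap: 0.231
grasp_force: 41.3
```

step_arm --moves '[[[0, 0, -0.15], [0, 0, 0], 0.1], [[0, 0, -0.25], [0, 0, 0], 0.1], [[0, 0, -0.25], [0, 0, 0], 0.1]]'

```text
clock: 5.7
tool_pos: [0.5077, -0.1104, 0.055]
tool_rot: [0.0, -0.045, 0.999, 0.0]
ft_force: [-1.0, 0.9, -0.3]
finger_gap: 0.225
grasp_force: 41.7
```

step_arm --moves '[[[0, 0, 0], [0, 0, 0], 0.3], [[0, 0, 0], [0, 0, 0], 0.45], [[0, 0, 0], [0, 0, 0], 0.45], [[0, 0, 0], [0, 0, 0], 0.45], [[0, 0, 3], [0, 0, 0], 0.45], [[0, 0, 6], [0, 0, 0], 0.45], [[0, 0, 9], [0, 0, 0], 0.45], [[-1, 6, 11], [0, 0, 0], 0.6]]'

```text
clock: 6.7
tool_pos: [0.4992, -0.0554, 0.1661]
tool_rot: [0.002, -0.041, 0.999, -0.001]
ft_force: [1.8, 3.3, 0.0]
finger_gap: 0.594
grasp_force: 0.0
```

step_arm --moves '[[[1.2, 4, 0], [0, 0, -10], 0.7], [[2.4, 8, 0], [0, 0, -20], 0.7], [[3.6, 12, 0], [0, 0, -30], 0.7], [[5, 16, 0], [0, 0, -40], 0.7], [[6.2, 19, 0], [0, 0, -50], 0.7], [[7.4, 22, 0], [0, 0, -60], 0.7], [[8.4, 25.4, 0], [0, 0, -70], 0.7], [[8.8, 25.4, 0], [0, 0, -80], 0.7]]'

```text
clock: 7.7
tool_pos: [0.5857, 0.2064, 0.164]
tool_rot: [-0.001, 0.608, 0.794, 0.001]
ft_force: [0.0, -0.6, -0.8]
finger_gap: 0.701
grasp_force: 0.0
```

step_arm --moves '[[[0, 0, -3], [0, 0, -10], 0.7], [[0, 0, -5], [0, 0, -10], 0.7], [[0, 0, -5], [0, 0, -10], 0.7]]'

```text
clock: 8.07
tool_pos: [0.5845, 0.2017, 0.1125]
tool_rot: [-0.001, 0.673, 0.74, -0.002]
ft_force: [-0.3, -0.5, 0.1]
finger_gap: 0.698
grasp_force: 0.0
```

Run:
```python
from h import *
s=grab('side','c'); t=grab('top','c'); o=robot.get_obs(); print(o['tool_pos'],o['joints'][6])
a=np.radians(5.1); ex=np.array([np.cos(a),np.sin(a)]); ey=np.array([-ex[1],ex[0]])
for nm,f in(('side',s),('top',t)):
  C=cloud(f).reshape(-1,3); d=C[:,:2]-[.5064,-.110]; X=d@ex;Y=d@ey
  for w,lo,hi in(('web',.072,.1),('foot',.0375,.05)):
    m=(abs(X)<.06)&(abs(Y)<.032)&(C[:,2]>lo)&(C[:,2]<hi)
    print(nm,w,m.sum(),'X',np.percentile(X[m],[1,5,95,99]).round(4),'Y',np.percentile(Y[m],[1,5,95,99]).round(4),'z',np.median(C[m,2]).round(4))
a=s['color'][215:395,250:450,::-1];cv2.imwrite('pics/c.png',cv2.resize(a,(600,540),interpolation=cv2.INTER_CUBIC))
```

```text
[0.58615805 0.20201936 0.1146628 ] -0.11920468464960507
side web 306 X [-0.0339 -0.0331  0.0327  0.0341] Y [-0.0139 -0.0126  0.0067  0.0085] z 0.0837
side foot 335 X [-0.0547 -0.0445  0.0437  0.0539] Y [-0.0239 -0.0221  0.0212  0.0298] z 0.0404
top web 217 X [-0.0355 -0.033   0.0302  0.0333] Y [-0.0119 -0.0112  0.0075  0.0081] z 0.0829
top foot 268 X [-0.0577 -0.0539  0.0507  0.0543] Y [-0.0297 -0.0264  0.0286  0.0314] z 0.04
```

View pics/c.png

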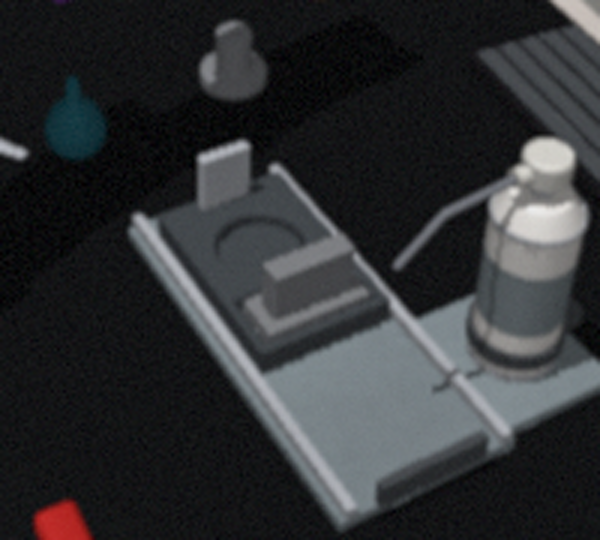

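The T is seated upright in the slot, with its web top at crop (310,272). The round pocket at (262,243) is free.

step_arm --moves '[[[0.05, 0.05, -4], [0, 0, 0], 0.7], [[0.05, 0.05, -7], [0, 0, 0], 0.7], [[0.05, 0.05, -8.8], [0, 0, 0], 0.7], [[0.05, 0.05, -8.8], [0, 0, 0], 0.7]]'

```text
clock: 8.68
tool_pos: [0.5862, 0.2024, 0.026]
tool_rot: [-0.0, 0.674, 0.739, -0.0]
ft_force: [-0.5, 0.4, 0.5]
finger_gap: 0.7
grasp_force: 0.0
```

step_arm --force 40 --moves '[[[0, 0, 0], [0, 0, 0], 0.2], [[0, 0, 0], [0, 0, 0], 0.2], [[0, 0, 0], [0, 0, 0], 0.2], [[0, 0, 0], [0, 0, 0], 0.2], [[0, 0, 0], [0, 0, 0], 0.2], [[0, 0, 0], [0, 0, 0], 0.2]]'

```text
clock: 9.43
tool_pos: [0.588, 0.2031, 0.0282]
tool_rot: [0.001, 0.674, 0.738, 0.002]
ft_force: [0.8, -0.9, 6.7]
finger_gap: 0.381
grasp_force: 40.1
```

step_arm --moves '[[[0, 0, 4], [0, 0, 0], 0.2], [[0, 0, 8], [0, 0, 0], 0.2], [[-1, -2, 12], [0, 0, 0], 0.2], [[-3, -8, 12], [0, 0, 0], 0.2], [[-5, -14, 12], [0, 0, 0], 0.2], [[-7, -20, 12], [0, 0, 0], 0.2], [[-8.7, -24.5, 12], [0, 0, 0], 0.2], [[-8.7, -24.5, 12], [0, 0, 0], 0.2]]'

```text
clock: 10.42
tool_pos: [0.4971, -0.0469, 0.1467]
tool_rot: [-0.0, 0.677, 0.736, -0.001]
ft_force: [-0.6, 0.4, -2.9]
finger_gap: 0.381
grasp_force: 40.9
```

step_arm --moves '[[[0, 0, -4], [0, 0, 0], 0.2], [[0, 0, -6], [0, 0, 0], 0.2], [[0, 0, -6], [0, 0, 0], 0.2], [[0, 0, -6], [0, 0, 0], 0.2]]'

```text
clock: 10.92
tool_pos: [0.5001, -0.0419, 0.0871]
tool_rot: [0.0, 0.674, 0.739, 0.0]
ft_force: [0.2, -0.2, -2.3]
finger_gap: 0.382
grasp_force: 40.8
```

Run:
```python
from h import *
s=grab('side','d'); o=robot.get_obs(); print(o['tool_pos'],o['tool_rot'])
C=cloud(s).reshape(-1,3); m=(abs(C[:,0]-.5)<.045)&(abs(C[:,1]+.042)<.045)&(C[:,2]>.058)&(C[:,2]<.074)
k=C[m][:,:2]-[.5003,-.042]; print(m.sum(),np.percentile(k,[1,3,50,97,99],axis=0).round(4))
for f,n in((load('side','c'),'side'),(load('top','c'),'top')):
    pass
cv2.imwrite('pics/d.png',cv2.resize(s['color'][225:345,285:405,::-1],(600,600),interpolation=cv2.INTER_CUBIC))
```

```text
[ 0.50031492 -0.04194996  0.08732989] [5.69387424e-04 6.74119704e-01 7.38621541e-01 7.21167775e-04]
179 [[-0.0334 -0.0307]
 [-0.033  -0.0297]
 [-0.0115 -0.0195]
 [ 0.0246  0.0147]
 [ 0.0267  0.0195]]
```

View pics/d.png

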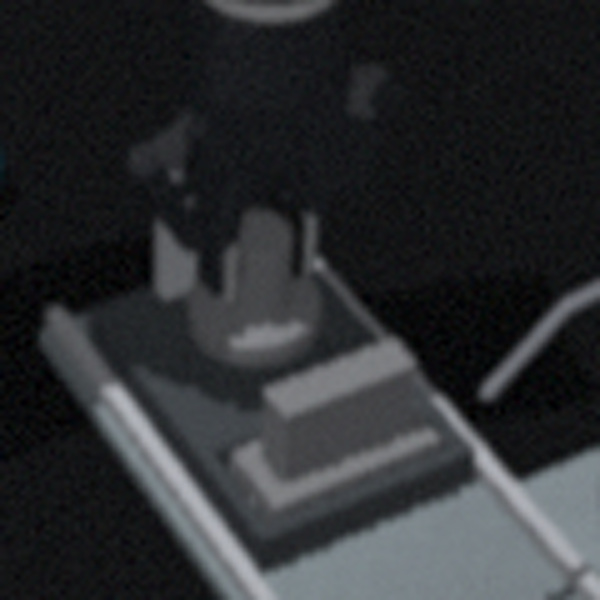

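The hub hangs centred over the round pocket, with its flange at crop (257,325). The T stands beside it and clear.

step_arm --moves '[[[0.05, 0, -1.5], [0, 0, 0], 0.2], [[0.05, 0, -2.2], [0, 0, 0], 0.2], [[0.05, 0, -2.7], [0, 0, 0], 0.2], [[0.05, 0, -3.2], [0, 0, 0], 0.2], [[0.05, 0, -3.4], [0, 0, 0], 0.2], [[0.05, 0, -3.4], [0, 0, 0], 0.2]]'

```text
clock: 11.72
tool_pos: [0.5, -0.0424, 0.0524]
tool_rot: [0.0, 0.674, 0.738, 0.0]
ft_force: [-0.2, 0.3, -2.3]
finger_gap: 0.38
grasp_force: 40.9
```

step_arm --moves '[[[0, 0, -0.1], [0, 0, 0], 0.5], [[0, 0, -0.1], [0, 0, 0], 0.65], [[0, 0, 0], [0, 0, 0], 0.65], [[0, 0, 0], [0, 0, 0], 0.65], [[0, 0, 3], [0, 0, 0], 0.65], [[0, 0, 6], [0, 0, 0], 0.65], [[0, 0, 9], [0, 0, 0], 0.65], [[-0.5, 5, 9.5], [0, 0, 0], 0.4]]'

```text
clock: 12.72
tool_pos: [0.4967, 0.0047, 0.1497]
tool_rot: [0.002, 0.677, 0.736, 0.002]
ft_force: [1.0, 1.7, -0.8]
finger_gap: 0.448
grasp_force: 0.0
```

step_arm --moves '[[[-0.6, 5.1, 0], [0, 0, 0], 0], [[-0.6, 5.1, 0], [0, 0, 0], 0], [[-0.6, 5.1, 0], [0, 0, 0], 0], [[-0.6, 5.1, -3], [0, 0, 0], 0], [[-0.6, 5.1, -6], [0, 0, 0], 0], [[-0.6, 5.1, -8.8], [0, 0, 0], 0], [[-0.6, 5.1, -8.8], [0, 0, 0], 0]]'

```text
clock: 13.6
tool_pos: [0.4875, 0.0566, 0.0579]
tool_rot: [-0.001, 0.675, 0.738, -0.002]
ft_force: [-0.8, 0.1, 0.2]
finger_gap: -0.001
grasp_force: 0.0
```

Run:
```python
from h import *
s=grab('side','e'); o=robot.get_obs(); print(o['tool_pos'],o['finger_gap'],o['ft_force'])
C=cloud(s).reshape(-1,3)
for nm,c,lo,hi in(('hubtop',(.5003,-.042),.07,.095),('flange',(.5003,-.042),.0365,.045),('web',(.5064,-.11),.07,.1)):
  m=(np.hypot(C[:,0]-c[0],C[:,1]-c[1])<.04)&(C[:,2]>lo)&(C[:,2]<hi)
  print(nm,m.sum(),np.percentile(C[m],[2,50,98],axis=0).round(4).tolist())
cv2.imwrite('pics/e.png',cv2.resize(s['color'][205:345,265:405,::-1],(600,600),interpolation=cv2.INTER_CUBIC))
```

```text
[0.48855613 0.05690676 0.05907559] 0.0005970699559317248 [-1.17855923  0.27507259 -0.11495136]
hubtop 147 [[0.4821, -0.0575, 0.0709], [0.4965, -0.0448, 0.0795], [0.5126, -0.0262, 0.0831]]
flange 234 [[0.4645, -0.0685, 0.0367], [0.4849, -0.0491, 0.0395], [0.5358, -0.0101, 0.0442]]
web 326 [[0.4727, -0.1244, 0.0708], [0.5047, -0.1169, 0.0835], [0.5408, -0.1013, 0.0868]]
```

View pics/e.png

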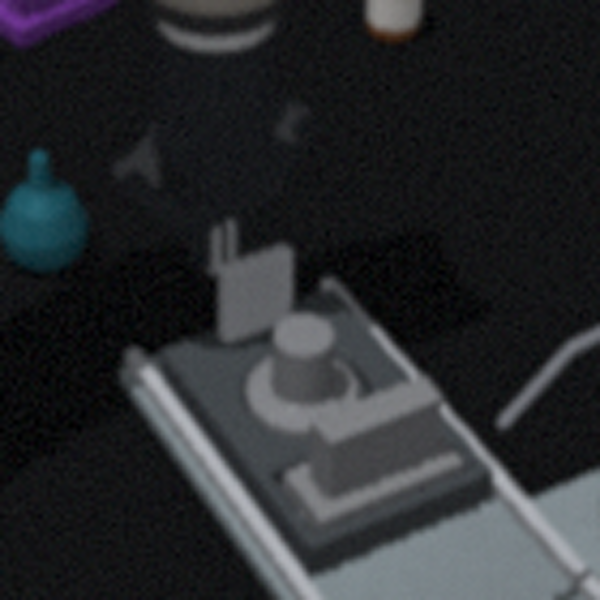

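Both samples are seated and upright, with the hub at crop (303,365) and the T at (375,450). The closed fingers are behind the tab at (225,245).

step_arm --moves '[[[0.15, -1.5, 0], [0, 0, 0], 0], [[0.3, -3, 0], [0, 0, 0], 0], [[0.45, -4.5, 0], [0, 0, 0], 0], [[0.55, -6, 0], [0, 0, 0], 0], [[0.7, -7.5, 0], [0, 0, 0], 0], [[0.85, -9, 0], [0, 0, 0], 0], [[1, -10.5, 0], [0, 0, 0], 0], [[1.1, -12, 0], [0, 0, 0], 0]]'

```text
clock: 14.65
tool_pos: [0.5002, -0.0623, 0.0593]
tool_rot: [0.0, 0.674, 0.738, 0.0]
ft_force: [1.5, 5.2, 1.6]
finger_gap: 0.003
grasp_force: 2.0
```

step_arm --moves '[[[0.15, -1.5, 0], [0, 0, 0], 0], [[0.25, -2.6, 0], [0, 0, 0], 0], [[0.35, -3.6, 0], [0, 0, 0], 0], [[0.4, -4.3, 0], [0, 0, 0], 0], [[0.4, -4.3, 0], [0, 0, 0], 0]]'

```text
clock: 15.28
tool_pos: [0.503, -0.0961, 0.0593]
tool_rot: [-0.005, 0.672, 0.741, 0.002]
ft_force: [-3.8, 25.7, 15.2]
finger_gap: -0.003
grasp_force: 13.3
```

Run:
```python
from h import *
s=grab('side','f'); t=grab('top','f'); o=robot.get_obs(); print(o['tool_pos'],o['ft_force'])
a=s['color'][225:385,280:480,::-1];b=t['color'][180:285,310:450,::-1]
cv2.imwrite('pics/f.png',np.hstack([cv2.resize(a,(420,336),interpolation=2),cv2.resize(b,(380,336),interpolation=2)]))
C=cloud(t).reshape(-1,3)
for nm,c,r,lo,hi in(('hub',(.514,-.19),.05,.07,.095),('web',(.52,-.25),.045,.07,.1),('tab',(.506,-.13),.06,.08,.095)):
  m=(np.hypot(C[:,0]-c[0],C[:,1]-c[1])<r)&(C[:,2]>lo)&(C[:,2]<hi)
  print(nm,m.sum(),np.percentile(C[m],[2,50,98],axis=0).round(4).tolist())
```

```text
[ 0.5029513  -0.09609263  0.05929617] [-3.18356497 26.62836941 14.50361223]
hub 47 [[0.4971, -0.239, 0.0703], [0.5164, -0.2355, 0.0821], [0.5373, -0.1871, 0.0882]]
web 232 [[0.4833, -0.2541, 0.0717], [0.5164, -0.2428, 0.0833], [0.5503, -0.2317, 0.089]]Traceback (most recent call last):
  File "<stdin>", line 8, in <module>
    return _quantile_unchecked(
        a, q, axis, out, overwrite_input, method, keepdims, weights)
    return _ureduce(a,
                    func=_quantile_ureduce_func,
    ...<5 lines>...
                    overwrite_input=overwrite_input,
                    method=method)
    r = func(a, **kwargs)
    result = _quantile(arr,
                       quantiles=q,
    ...<2 lines>...
                       out=out,
                       weights=wgt)
    slices_having_nans = np.isnan(arr[-1, ...])
                                  ~~~^^^^^^^^^
IndexError: index -1 is out of bounds for axis 0 with size 0
```

View pics/f.png

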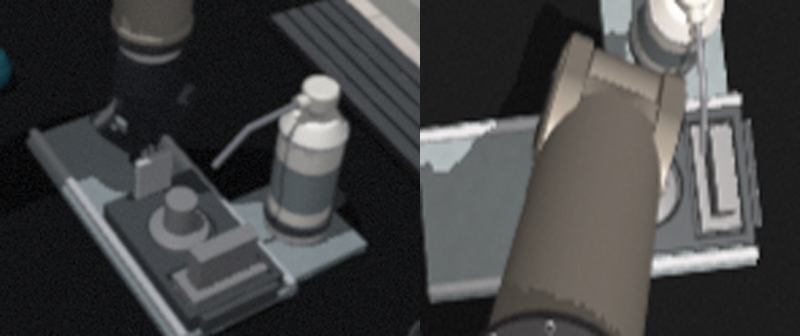

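The T now sits near the stop at right-panel (715,178). I need to measure how far the carriage actually travelled.

Run:
```python
from h import *
a=np.radians(5.1); ex=np.array([np.cos(a),np.sin(a)]); ey=np.array([-ex[1],ex[0]])
for tag in('a','f'):
  for n in('top','side'):
    f=load(n,tag); C=cloud(f).reshape(-1,3); d=C[:,:2]-[.5064,-.110]; X=d@ex;Y=d@ey
    for w,x0,x1,lo,hi in(('edgeL',-.054,-.049,.028,.042),('edgeR',.049,.055,.028,.042),('mid',-.03,.03,.028,.042)):
      m=(X>x0)&(X<x1)&(C[:,2]>lo)&(C[:,2]<hi)&(Y>-.25)&(Y<.12)
      h,_=np.histogram(Y[m],np.arange(-.25,.13,.005)); 
      if w!='x': print(tag,n,w,'Ymin pct',np.percentile(Y[m],[0.5,2,5]).round(4), 'hist from -.20:',h[8:32].tolist())
f=load('top','f');g=f['color'];cv2.imwrite('pics/g.png',cv2.resize(g[205:275,370:450,::-1],(640,560),interpolation=cv2.INTER_CUBIC))
```

```text
a top edgeL Ymin pct [-0.0323 -0.0303 -0.0268] hist from -.20: [0, 0, 0, 0, 0, 0, 0, 0, 0, 0, 0, 0, 0, 0, 0, 0, 0, 0, 0, 0, 0, 0, 0, 0]
a top edgeR Ymin pct [-0.0322 -0.0299 -0.0256] hist from -.20: [0, 0, 0, 0, 0, 0, 0, 0, 0, 0, 0, 0, 0, 0, 0, 0, 0, 0, 0, 0, 0, 0, 0, 0]
a top mid Ymin pct [-0.1745 -0.174  -0.1723] hist from -.20: [0, 0, 0, 0, 0, 0, 1, 40, 37, 0, 0, 0, 0, 0, 0, 0, 0, 0, 0, 0, 0, 0, 0, 0]
a side edgeL Ymin pct [-0.0328 -0.0325 -0.0305] hist from -.20: [0, 0, 0, 0, 0, 0, 0, 0, 0, 0, 0, 0, 0, 0, 0, 0, 0, 0, 0, 0, 0, 0, 0, 0]
a side edgeR Ymin pct [-0.0352 -0.034  -0.0319] hist from -.20: [0, 0, 0, 0, 0, 0, 0, 0, 0, 0, 0, 0, 0, 0, 0, 0, 0, 0, 0, 0, 0, 0, 0, 0]
a side mid Ymin pct [-0.1764 -0.1756 -0.1749] hist from -.20: [0, 0, 0, 0, 0, 0, 25, 73, 31, 0, 0, 0, 0, 0, 0, 0, 0, 0, 0, 0, 0, 0, 0, 0]
f top edgeL Ymin pct [-0.1644 -0.1639 -0.1615] hist from -.20: [0, 0, 0, 0, 0, 0, 0, 0, 0, 4, 2, 3, 2, 2, 3, 1, 3, 4, 3, 1, 4, 2, 4, 4]
f top edgeR Ymin pct [-0.1635 -0.1633 -0.1615] hist from -.20: [0, 0, 0, 0, 0, 0, 0, 0, 0, 5, 4, 4, 2, 5, 5, 3, 0, 4, 4, 3, 2, 0, 0, 0]
f top mid Ymin pct [-0.175  -0.1741 -0.1725] hist from -.20: [0, 0, 0, 0, 0, 0, 3, 37, 42, 36, 38, 3, 0, 0, 0, 0, 1, 29, 39, 18, 29, 46, 19, 14]
f side edgeL Ymin pct [-0.1666 -0.1656 -0.1621] hist from -.20: [0, 0, 0, 0, 0, 0, 0, 0, 5, 5, 4, 4, 5, 1, 5, 3, 4, 2, 6, 2, 4, 4, 4, 5]
f side edgeR Ymin pct [-0.1672 -0.1668 -0.1655] hist from -.20: [0, 0, 0, 0, 0, 0, 0, 0, 8, 3, 6, 6, 5, 7, 7, 6, 4, 1, 0, 0, 0, 0, 0, 4]
f side mid Ymin pct [-0.1759 -0.1754 -0.1742] hist from -.20: [0, 0, 0, 0, 0, 0, 28, 74, 56, 55, 35, 90, 57, 27, 0, 0, 0, 0, 2, 1, 11, 9, 8, 40]
```

View pics/g.png

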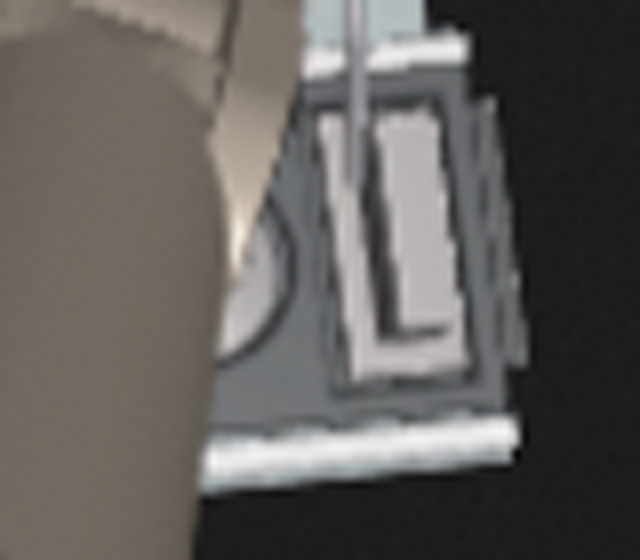

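The carriage edge moved 132 mm, to Y -0.165, and now touches the stop, which spans Y -0.176 to -0.165. It had started about 18 mm in from the rail end, so it is home. Next I back off and go above the cap.

step_arm --moves '[[[-0.1, 1, 0], [0, 0, 0], 0], [[-0.4, 4, 0], [0, 0, 0], 0], [[-0.5, 6, 4], [0, 0, 0], 0], [[-0.5, 6, 10], [0, 0, 0], 0], [[-0.5, 6, 16], [0, 0, 0], 0], [[-0.5, 6, 20], [0, 0, 0], 0], [[-0.5, 6, 20], [0, 0, 0], 0], [[-0.5, 6, 20], [0, 0, 0], 0]]'

```text
clock: 16.38
tool_pos: [0.498, -0.0452, 0.2583]
tool_rot: [-0.0, 0.675, 0.738, -0.001]
ft_force: [-0.1, 0.6, 0.1]
finger_gap: -0.001
grasp_force: 0.0
```

Run:
```python
from h import *
a=np.radians(5.1); ex=np.array([np.cos(a),np.sin(a)]); ey=np.array([-ex[1],ex[0]])
s=grab('side','h');t=grab('top','h'); print(robot.get_obs()['tool_pos'])
for n,f in(('top',t),('side',s)):
    C=cloud(f).reshape(-1,3); d=C[:,:2]-[.5064,-.110]; X=d@ex;Y=d@ey
    for w,x0,x1,y0,y1,lo,hi in(('edge',.049,.055,-.25,0,.028,.042),('web',-.05,.05,-.17,-.11,.07,.1),('hub',-.03,.03,-.09,-.03,.07,.1),('tab',-.03,.03,-.03,.03,.075,.095)):
      m=(X>x0)&(X<x1)&(C[:,2]>lo)&(C[:,2]<hi)&(Y>y0)&(Y<y1)
      if m.sum(): print(n,w,m.sum(),'X',np.percentile(X[m],[2,50,98]).round(4),'Y',np.percentile(Y[m],[2,50,98]).round(4),'z',np.median(C[m,2]).round(4))
    m=(np.hypot(C[:,0]-.636,C[:,1]+.198)<.022)&(C[:,2]>.204)&(C[:,2]<.22)
    print(n,'cap',m.sum(),np.percentile(C[m],[3,50,97],axis=0).round(4).tolist())
```

```text
[ 0.49773044 -0.04483927  0.25776084]
top edge 76 X [0.0492 0.0519 0.055 ] Y [-0.1629 -0.1057 -0.0647] z 0.0358
top web 232 X [-0.0351 -0.0016  0.0321] Y [-0.1438 -0.1331 -0.124 ] z 0.083
top hub 139 X [-0.0196 -0.0045  0.011 ] Y [-0.0772 -0.0621 -0.0465] z 0.0792
top cap 172 [[0.6219, -0.2148, 0.2046], [0.638, -0.199, 0.2081], [0.6536, -0.1846, 0.2123]]
side edge 138 X [0.0491 0.0518 0.0548] Y [-0.1662 -0.0765 -0.0034] z 0.0349
side web 373 X [-0.0349 -0.0039  0.0329] Y [-0.1457 -0.1388 -0.1253] z 0.0822
side hub 181 X [-0.0191 -0.0046  0.0114] Y [-0.0796 -0.0655 -0.0475] z 0.078
side tab 132 X [-0.0215 -0.0026  0.0202] Y [-0.0095 -0.0065  0.0014] z 0.086
side cap 176 [[0.6231, -0.2158, 0.2044], [0.6376, -0.2018, 0.209], [0.6537, -0.1873, 0.2115]]
```

step_arm --moves '[[[4, -4, 0], [0, 0, 0], 0], [[8, -8, 0], [0, 0, 0], 0], [[12, -12.5, 0], [0, 0, 0], 0], [[13.9, -15.4, 0], [0, 0, 0], 0], [[13.9, -15.4, -1], [0, 0, 0], 0], [[13.9, -15.4, -3], [0, 0, 0], 0], [[13.9, -15.4, -3], [0, 0, 0], 0], [[13.9, -15.4, -3], [0, 0, 0], 0]]'

```text
clock: 17.48
tool_pos: [0.6377, -0.1972, 0.2292]
tool_rot: [-0.0, 0.674, 0.739, 0.0]
ft_force: [-0.1, 0.0, -0.4]
finger_gap: 0.001
grasp_force: 0.0
```

step_arm --moves '[[[0, -0.1, -1], [0, 0, 0], 0], [[0, -0.1, -1.8], [0, 0, 0], 0], [[0, -0.1, -2.4], [0, 0, 0], 0], [[0, -0.1, -3], [0, 0, 0], 0], [[0, -0.1, -3.4], [0, 0, 0], 0], [[0, -0.1, -3.4], [0, 0, 0], 0], [[0, -0.1, -3.4], [0, 0, 0], 0]]'

```text
clock: 18.35
tool_pos: [0.6379, -0.1993, 0.199]
tool_rot: [-0.0, 0.674, 0.738, 0.001]
ft_force: [-10.8, 5.5, 25.5]
finger_gap: 0.004
grasp_force: 12.2
```

The cap is bottomed at z 0.199 with 25 N. Now I release it.

step_arm --moves '[[[0, 0, 1], [0, 0, 0], 0], [[0, 0, 3], [0, 0, 0], 0], [[0, 0, 7], [0, 0, 0], 0], [[-3, 4, 9], [0, 0, 0], 0], [[-7, 9, 9], [0, 0, 0], 0], [[-11, 14, 9], [0, 0, 0], 0], [[-12, 20, 9], [0, 0, 0], 0], [[-12, 20, 9], [0, 0, 0], 0]]'

```text
clock: 19.35
tool_pos: [0.5172, 0.0062, 0.2858]
tool_rot: [-0.001, 0.671, 0.741, 0.001]
ft_force: [0.8, -0.5, 0.7]
finger_gap: 0.0
grasp_force: 0.0
```

step_arm --moves '[[[0, 4, 0], [0, 0, 0], 0], [[0, 8, 0], [0, 0, 0], 0], [[0, 8, 0], [0, 0, 0], 0], [[0, 8, 0], [0, 0, 0], 0], [[0, 8, 0], [0, 0, 0], 0]]'

```text
clock: 19.98
tool_pos: [0.5182, 0.0788, 0.2855]
tool_rot: [0.0, 0.675, 0.737, -0.0]
ft_force: [-0.3, 0.4, 0.2]
finger_gap: -0.001
grasp_force: 0.0
```

Run:
```python
from h import *
a=np.radians(5.1); ex=np.array([np.cos(a),np.sin(a)]); ey=np.array([-ex[1],ex[0]])
s=grab('side','i');t=grab('top','i'); o=robot.get_obs();print(o['tool_pos'],o['ft_force'])
for n,f in(('top',t),('side',s)):
    C=cloud(f).reshape(-1,3); d=C[:,:2]-[.5064,-.110]; X=d@ex;Y=d@ey
    for w,x0,x1,y0,y1,lo,hi in(('edge',.049,.055,-.25,0,.028,.042),('web',-.05,.05,-.17,-.11,.07,.1),('hub',-.03,.03,-.09,-.03,.07,.1)):
      m=(X>x0)&(X<x1)&(C[:,2]>lo)&(C[:,2]<hi)&(Y>y0)&(Y<y1)
      print(n,w,m.sum(),'X',np.percentile(X[m],[2,50,98]).round(4),'Y',np.percentile(Y[m],[2,50,98]).round(4),'z',np.median(C[m,2]).round(4))
    m=(np.hypot(C[:,0]-.637,C[:,1]+.2)<.02)&(C[:,2]>.19); print('cap z',np.median(C[m,2]))
cv2.imwrite('pics/i.png',np.hstack([cv2.resize(s['color'][225:385,280:480,::-1],(420,336)),cv2.resize(t['color'][150:285,300:450,::-1],(373,336))]))
```

```text
[0.51805585 0.07932652 0.28544296] [-0.01499675 -0.00995018 -0.74022841]
top edge 125 X [0.049  0.0521 0.0548] Y [-0.1609 -0.0801 -0.0037] z 0.0354
top web 232 X [-0.0355 -0.0014  0.0322] Y [-0.1435 -0.1331 -0.1239] z 0.0831
top hub 137 X [-0.0201 -0.0047  0.011 ] Y [-0.0775 -0.0624 -0.0465] z 0.0792
cap z 0.20744866708441334
side edge 135 X [0.0491 0.0522 0.0548] Y [-0.1667 -0.0779 -0.0048] z 0.0348
side web 373 X [-0.0343 -0.0027  0.0331] Y [-0.1457 -0.1389 -0.1255] z 0.0822
side hub 182 X [-0.0192 -0.0054  0.0113] Y [-0.0803 -0.0655 -0.0477] z 0.0785
cap z 0.2074580114924781
```

View pics/i.png

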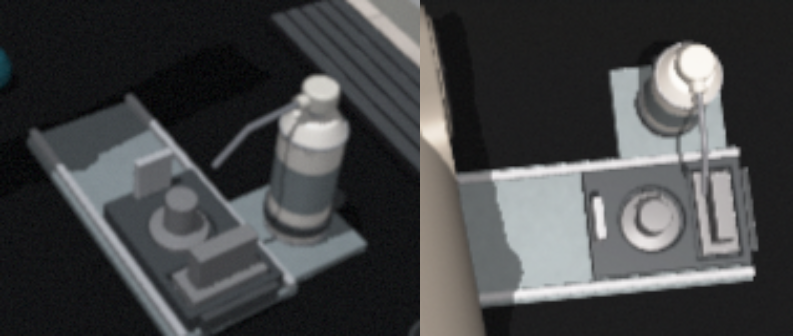

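The final view shows both samples upright in the carriage against the stop (right panel (745,230)). The cap is up and the arm is clear.

```bash
python3 -c "
from rig import robot
print(robot.hand_in())"
```

```text
the job is handed in; nothing more can be done
None
```

I handed the job in at about 20 s of the 72 s. By camera, both samples stand in their own pockets and the carriage is home against its stop. The cap was pressed fully down with 25 N and is back up, and I saw no bystander disturbed. The hand-in returned no verdict.

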